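# Unload a rock core from the laser scanner

## Task

The scan is finished: slide the safety catch on the scanner's front deck fully aside, press the release button it was covering so that the hood springs up, then lift the rock core out of the scanner and set it down gently, without dropping it, in the empty aluminium cradle on the bench, lying in both V saddles and centred along the cradle. Leave the hood standing open, and leave the other core, the slide box and the magnifier where they are.

Things in the scene. Friction and masses are not known exactly. Their poses are not given: they have to be found in the camera images.
- scanner: Benchtop laser core scanner, fixed: white housing 260 (its x) by 300 (its y) by 60 mm high, its top a flat deck 60 mm above the bench. Origin: on the bench; the housing runs from x -135 (front, nearest the robot) to +125 mm and y -150 to +150 mm. x points from front to back, z up. Catch and button lie on the front strip of the deck, the hood behind them.
- catch_grip (a point): Centre of the safety catch's thumb grip, half-way up: upright dark steel ridge 12 mm thick (scanner y), 44 mm long (scanner x), 22 mm tall, its top 36 mm above the deck. It stands in the middle of the catch's flat plate (66 by 64 mm, top 14 mm above the deck), which covers the button when shut and slides between two low guides (17 mm high). Axes as the scanner's.
- catch (a joint): Travel of the safety catch (m): 0 shut over the button, 0.060 fully aside against its stop, towards the scanner's +y. It stays where it is left; about 2 N of friction.
- button_top (a point): Centre of the top face of the hood release button: round, grey plastic, 34 mm across, top 8.5 mm above the deck when up, pressed straight down. When the catch is shut it is hidden right under the thumb grip. With the catch aside the free opening over it is 60 mm (scanner x) by at least 56 mm (y). The hood's front wall is 58 mm behind it.
- button (a joint): Button travel (m): 0 up, 0.007 fully down; it springs back, about 4 N at full travel. Its first 4 mm let the hood go.
- hood (a joint): Hood angle (rad): 0 shut, 1.9 standing open. See-through amber box 150 (x) by 230 (y) by 58 mm high over scanner x -35 to +115 mm, hinged along its back (x +115), held shut by a latch that lets go after 4 mm of button travel. It then rises by its spring in about 2 s, swinging up and back, away from the button, and stays up, reaching about 0.20 m above the bench.
- core_mid (a point): Middle of the rock core to unload, on its axis: grey granite cylinder 38 mm in diameter, 100 mm long, about 300 g, rough; its own y is its axis. In the scanner it lies along the scanner's y, axis 28 mm above the deck, in two aluminium V saddles (16 mm thick, 54 mm wide, tops 23 mm above the deck) at 32 mm either side of scanner (x +35, y -20 mm): 48 mm are free between them.
- seat (a point): Where the middle of a core lies when centred in the empty cradle: on the core's axis, 50 mm above the bench; y is the cradle's long direction (the core's axis), x across, z up. The cradle is fixed: aluminium foot 80 (x) by 130 (y) by 10 mm with two V saddles (16 mm thick, 54 mm wide, tops 45 mm above the bench) 32 mm either side of the middle, 48 mm free between them.
- core: The rock core as a body, same frame as core_mid. Past its +y end in the scanner stands a fixed dark laser head, 60 (x) by 44 (y) by 46 mm high above the deck, centred at scanner (x +35, y +76 mm).
- cradle_full: A second, identical fixed cradle that already holds another core; origin on the bench under its middle, y along the core.
- other_core_mid (a point): Middle of the other core, same size, lying in the second cradle: leave it alone.
- slide_box: Open wooden box of glass thin sections, 100 by 160 by 30 mm, loose on the bench; origin under its middle: leave it alone.
- magnifier: Hand magnifier lying on the bench, about 140 mm long, 12 mm thick, black handle; origin on the bench near its middle: leave it alone.
Mind the look-alikes: they are no part of the job. Leave any purple look-alike of the part that bears seat alone.

How it is judged:
By the outcome, as a careful person would: the job done as asked, in the order asked, and still so for the second after the job is handed in, with the robot touching nothing.
It also fails if it takes over 69 s, if anything falls off the work surface, if the arm or the gripper's body presses on something with over 40 N, if the wrist force passes 120 N, or if a joint passes its speed limit or range.

## Robot

A 6-joint arm with a two-finger parallel gripper is mounted at the origin on the work surface. World frame = base frame: x ahead of the robot, y to its left, z up, the work surface at z = 0. Lengths are in m, angles in rad, forces in N, time in s.
With the tool pointing down it reaches from about 0.25 to 0.775 m from the base axis. Payload 4 kg.
Tool frame: the origin (TCP) lies at the very end of the fingers, on their centre line; the grasp point (between the pads) lies 19 mm behind it; z points along the fingers, y is the line along which they close (so a half turn about z gives the same grasp; the last joint's range is limited). The gripper opens to 94 mm and grips with 3 to 60 N. Pads are 16 mm wide; open, the fingers measure 119 mm over their backs; the gripper's body (75 mm by 177 mm) begins 78 mm behind the grasp point.
Start: joints at [1.125, 0.087, 1.371, -0, 1.684, -0.103], TCP at [0.185, 0.518, 0.206] pointing down, gripper open.
Joint ranges: [-3.1, 3.1], [-0.76, 2.03], [0.27, 2.55], [-1.08, 4.22], [0.17, 2.65], [-2.57, 2.57]. Speed limits (rad/s): [2.79, 2.79, 3.14, 3.14, 3.14, 3.14].

## Interface

Orientations are given as [roll, pitch, yaw] about the fixed x, y, z axes, in that order (R = Rz(yaw) Ry(pitch) Rx(roll)).
In Python, from cell import robot gives the robot as it stands.
- The arm moves only by the tool servo_tool, never from a script. Its argument "moves" is a list of rows, each a list of 2 entries, a list of its own where there are three numbers: the shift along the tool's x, y, z as a fraction of full scale, then the turn, a rotation vector about the tool's x, y, z as a fraction of full scale. In form: [[[dx, dy, dz], [rx, ry, rz]], ...]. A call has 1 to 10 rows; each row is the pose to reach, as a shift and turn from the pose commanded when the call began, along the tool's axes at that moment; what a row does not reach only later rows make up. Full scale, the value 1, is 25 cm for a shift and 90 degrees for a turn. A row lasts 1/8 s, in which the tool goes at most 62.5 mm and 10.7 degrees, less where a joint would pass 70% of its speed; a pose out of reach is approached as far as the arm can. A call with a number of a shift or a turn outside -1 to 1 is refused whole. A call with a gripper value outside its range is refused whole. "jaw" is the opening, from 0 (shut) to 1 (fully open), set as the call begins (left out, the last holds). The fingers move at their own pace and stop on an object; the grip force is fixed at half the most. Time passes only in rows, so rows that repeat a pose let the fingers close. It gives the time, the measured TCP pose, the force, the opening and the grip force at its end, in the units of the state.
- robot.read_state(): the state, without advancing time (a new reading comes with each control period).
- robot.snapshot(name): name is "side" or "top"; returns the picture (384x512x3 uint8, blue, green, red); there is no depth.
- robot.camera_params(name): a dict with "K" (3x3 intrinsics, pixels), "R" (3x3) and "t" (3): a world point X has camera coordinates R X + t. Camera axes: x right, y down, z forward; pixel columns grow to the right and rows downward; lengths in m; the calibration is good to about 2 mm. A picture is of the moment at which its call begins. camera_params takes no time and is no camera call.
- robot.job_done(): hands the job in; it is judged then, once.
The state is a dict: "time": time; "joint_pos": joint angles; "dq": joint speeds; "joint_efforts": joint torques, N m; "tcp_pos": TCP position; "tool_rot": TCP orientation; "force": force on the tool from outside, world axes, zero at the start; "moment": the same for the moment, N m; "width": finger opening in m; "grasp_force": force on a finger pad.
Only numpy, scipy, OpenCV 4.12 (cv2) and the standard library are available. Lean on these libraries where they do the work, as an engineer would, in place of code of your own. Each camera call takes 0.05 s, during which the arm holds its last target. There are 200 camera calls.

## Working session

There is one attempt and no reset: what is moved stays moved. The work goes in short steps, Python scripts to look and compute and a tool call to move; the robot and the scene stay as the last step left them, time stands still between calls to the robot, and variables do not carry over. Pictures are saved under pics/ and viewed, at most 10 in all, crops included, and the job is handed in when it is done.

Besides the shell and the picture viewer there is one more tool, called after "Request:" as name([rows], argument=value, ...), one row to a line, values as JSON. servo_tool: Moves the arm, as the interface text tells. Shift numbers are shares of 25 cm and turn numbers shares of 90 degrees, none past 1 either way. Its arguments: {"type":"object","properties":{"moves":{"type":"array"},"jaw":{"type":"number"}},"required":["moves"]}

```bash
mkdir -p pics; python3 - <<'E'
from cell import robot
import cv2,numpy as np
for n in("top","side"):
    cv2.imwrite(f"pics/{n}0.png",robot.snapshot(n)); p=robot.camera_params(n); print(n,p["K"].tolist(),np.round(p["R"],4).tolist(),p["t"])
s=robot.read_state();print(s["tcp_pos"],s["tool_rot"],s["width"],s["time"])
E
```

```text
top [[444.6364091116816, 0.0, 257.9475871967854], [0.0, 444.6364091116816, 194.8538278483655], [0.0, 0.0, 1.0]] [[-0.014, -0.9999, 0.0031], [-0.9856, 0.0133, -0.1684], [0.1683, -0.0054, -0.9857]] [-0.09571395  0.50135324  1.17652464]
side [[370.1016918990453, 0.0, 259.61104126756885], [0.0, 370.1016918990453, 186.22713595030152], [0.0, 0.0, 1.0]] [[0.7932, -0.6088, 0.0141], [-0.445, -0.5953, -0.669], [0.4157, 0.5244, -0.7431]] [-0.45230904  0.20364372  0.80602553]
[0.18466795 0.51757312 0.20443204] [-3.13964265e+00 -1.83670208e-04  2.79882042e+00] 0.0943599082720573 0.1
```

View pics/top0.png

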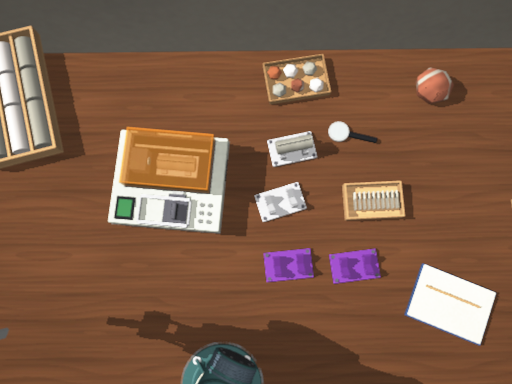

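View pics/side0.png

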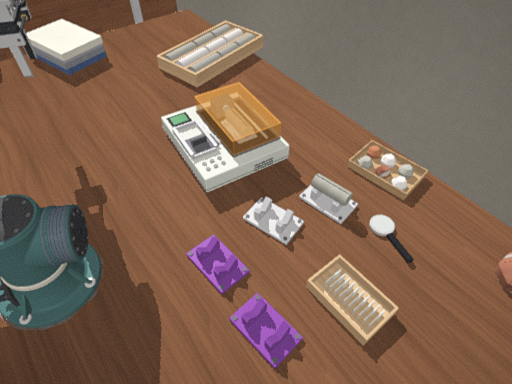

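The top view shows the scanner at (170,180), with the catch near (176,210) and the core under the hood at (178,166). There are four possible seats:
- bare aluminium cradle at (282,202)
- aluminium cradle holding the other core at (292,148)
- purple look-alike at (289,265)
- purple look-alike at (355,266)

I choose (282,202), the empty aluminium one, and will check it in a close crop.

```bash
cat > h.py <<'E'
from cell import robot
import cv2,numpy as np
from scipy.spatial.transform import Rotation as Ro
P={n:robot.camera_params(n) for n in("top","side")}
def ray(n,px,z):
    p=P[n];R=np.array(p["R"]);c=-R.T@p["t"];d=R.T@np.linalg.inv(p["K"])@[px[0],px[1],1]
    return c+d*(z-c[2])/d[2]
def proj(n,X):
    p=P[n];q=p["K"]@(np.array(p["R"])@X+p["t"]);return q[:2]/q[2]
def snap(n,f,x,y,w,h,k):
    i=robot.snapshot(n);cv2.imwrite("pics/"+f,cv2.resize(i[y:y+h,x:x+w],None,fx=k,fy=k,interpolation=cv2.INTER_CUBIC));return i
E
python3 - <<'E'
from h import *
a=cv2.imread("pics/top0.png");b=cv2.imread("pics/side0.png")
r=lambda i,k:cv2.resize(i,None,fx=k,fy=k,interpolation=cv2.INTER_CUBIC)
cv2.imwrite("pics/c1.png",r(a[120:240,105:315],3.8))
cv2.imwrite("pics/c2.png",r(b[80:250,155:365],3.5))
E
```

```text
(no output)
```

View pics/c1.png

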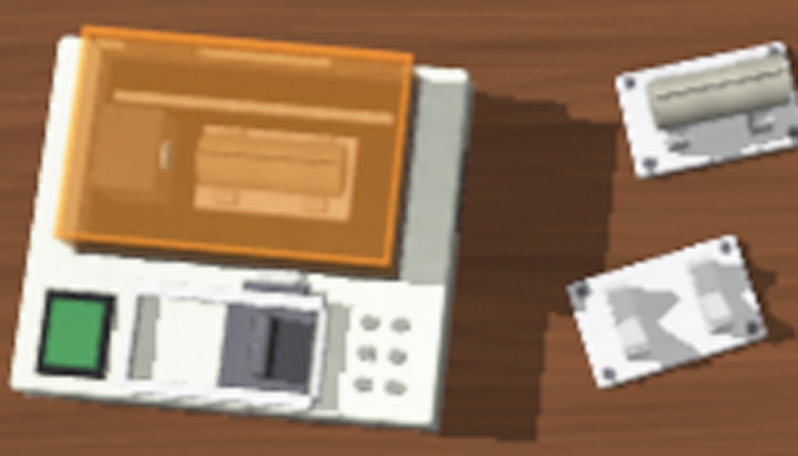

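View pics/c2.png

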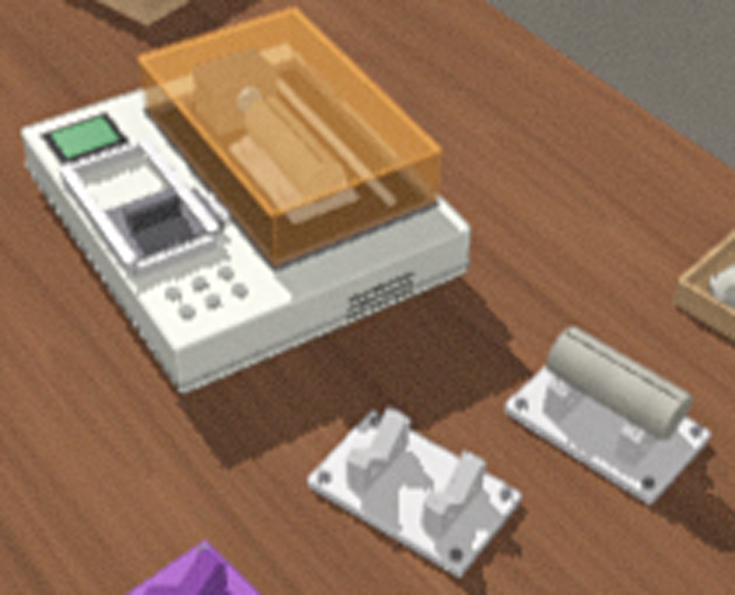

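```bash
cat > fit.py <<'E'
from h import *
from scipy.optimize import least_squares
T=lambda u,v:("top",(105+(u+.5)/3.8-.5,120+(v+.5)/3.8-.5))
S=lambda u,v:("side",(155+(u+.5)/3.5-.5,80+(v+.5)/3.5-.5))
def pose(obs,g):
    def w(p,m):c,s=np.cos(p[2]),np.sin(p[2]);return np.array([p[0]+c*m[0]-s*m[1],p[1]+s*m[0]+c*m[1],m[2]])
    r=least_squares(lambda p:np.ravel([proj(n,w(p,m))-q for m,(n,q) in obs]),g)
    print(np.round(r.x,4),np.round(r.fun.reshape(-1,2),1).tolist());return lambda *m:w(r.x,m),r.x
d=.06
sc,ps=pose([((-.135,.15,d),T(12,388)),((.125,.15,d),T(62,38)),((.125,-.15,d),T(468,70)),((-.135,-.15,d),T(437,422)),
 ((-.135,.15,d),S(25,130)),((-.135,-.15,d),S(178,347)),((.125,-.15,d),S(467,235))],[.45,.1,0])
z=.01
cr,pc=pose([((.04,.065,z),T(568,288)),((.04,-.065,z),T(738,235)),((-.04,-.065,z),T(766,335)),((-.04,.065,z),T(603,387)),
 ((-.04,.065,z),S(310,482)),((-.04,-.065,z),S(460,573)),((.04,-.065,z),S(520,495))],[.4,-.2,.3])
E
python3 - <<'E'
from fit import *
print("core",sc(.035,-.02,.088),"seat",cr(0,0,.05))
# catch: grip top centre px in c1 (~(272,346)), hood front wall at x -35, button 58 ahead => x=-.093
for n,q in(T(269,346),S(155,218)):
    X=ray(n,q,.096);c,s=np.cos(ps[2]),np.sin(ps[2]);D=X[:2]-ps[:2];print("grip local",n,c*D[0]+s*D[1],-s*D[0]+c*D[1])
for n,q in(T(222,302),T(222,386),T(320,310),T(310,396)):  # plate corners z=.074
    X=ray(n,q,.074);D=X[:2]-ps[:2];print("plate",c*D[0]+s*D[1],-s*D[0]+c*D[1])
print("core local mid T",[proj("top",sc(.035,y,.088))for y in(-.07,.03)],"c1",[(proj("top",sc(.035,y,.107))-[105,120])*3.8 for y in(-.07,.03)])
print("gripx0 T c1",[((proj("top",sc(-.093,y,.096))-[105,120])*3.8).round() for y in(0,-.02,-.04)],[((proj("side",sc(-.093,y,.096))-[155,80])*3.5).round() for y in(0,-.02,-.04)])
E
```

```text
[ 0.5482  0.138  -0.1012] [[-0.4, 0.2], [-0.1, -0.8], [0.9, -0.1], [-0.5, 1.0], [-1.4, -0.2], [-0.3, 1.3], [2.2, -2.1]]
[ 0.4849 -0.1664  0.2891] [[0.3, -0.2], [-0.6, 0.2], [0.9, 0.6], [-0.4, 0.7], [-0.7, -0.7], [0.4, -0.3], [1.1, -0.2]]
core [0.58104934 0.11454086 0.088     ] seat [ 0.48491905 -0.16643765  0.05      ]
grip local top -0.0932626995933539 -0.034496597824836724
grip local side -0.10050017873494953 -0.050399152192945655
plate -0.06264811254808096 0.006278799360041401
plate -0.12138840916947642 -0.0009896148665431218
plate -0.062275078158672385 -0.06277923576432322
plate -0.12297488278019157 -0.06270415187426147
core local mid T [array([194.87293574, 164.74971222]), array([157.63595909, 161.54519975])] c1 [array([337.75784865, 163.58425262]), array([193.99376673, 151.21841896])]
gripx0 T c1 [array([218., 340.]), array([247., 342.]), array([276., 345.])] [array([134., 176.]), array([145., 191.]), array([157., 206.])]
```

The close crop confirms the target cradle: bare aluminium, with both saddles empty. The catch is on the front strip at about (176,211), with its grip near scanner (-0.093, -0.032).

```bash
cat >> h.py <<'E'
def go(X,yaw):
    s=robot.read_state();R=Ro.from_euler("xyz",s["tool_rot"])
    t=(R.inv()*Ro.from_euler("xyz",[np.pi,0,yaw])).as_rotvec()
    print("shift",np.round(R.inv().apply(np.array(X)-s["tcp_pos"])/.25,3),"turn",np.round(t/(np.pi/2),3))
E
python3 - <<'E'
from fit import *
g=sc(-.093,-.032,.17);print(g);go(g,np.pi+ps[2])
E
```

```text
[ 0.5482  0.138  -0.1012] [[-0.4, 0.2], [-0.1, -0.8], [0.9, -0.1], [-0.5, 1.0], [-1.4, -0.2], [-0.3, 1.3], [2.2, -2.1]]
[ 0.4849 -0.1664  0.2891] [[0.3, -0.2], [-0.6, 0.2], [0.9, 0.6], [-0.4, 0.7], [-0.7, -0.7], [0.4, -0.3], [1.1, -0.2]]
[0.45249192 0.11553573 0.17      ]
shift [-1.549 -1.154  0.14 ] turn [-0.001 -0.    -0.154]
```

Request:
servo_tool([
  [[-0.2, -0.15, 0], [0, 0, -0.05]],
  [[-0.4, -0.3, 0], [0, 0, -0.1]],
  [[-0.6, -0.45, 0], [0, 0, -0.154]],
  [[-0.8, -0.6, 0], [0, 0, -0.154]],
  [[-0.8, -0.6, 0], [0, 0, -0.154]],
], jaw=0.36)

```text
time: 0.72
tcp_pos: [0.3247, 0.3063, 0.2052]
tool_rot: [-3.141, 0.0, 3.033]
force: [-0.9, 0.9, 0.3]
width: 0.0473
grasp_force: 0.0
```

```bash
python3 - <<'E'
from fit import *
g=sc(-.093,-.032,.17);go(g,np.pi+ps[2])
E
```

```text
[ 0.5482  0.138  -0.1012] [[-0.4, 0.2], [-0.1, -0.8], [0.9, -0.1], [-0.5, 1.0], [-1.4, -0.2], [-0.3, 1.3], [2.2, -2.1]]
[ 0.4849 -0.1664  0.2891] [[0.3, -0.2], [-0.6, 0.2], [0.9, 0.6], [-0.4, 0.7], [-0.7, -0.7], [0.4, -0.3], [1.1, -0.2]]
shift [-0.591 -0.703  0.142] turn [-0.001  0.    -0.005]
```

Request:
servo_tool([
  [[-0.15, -0.18, 0.03], [0, 0, 0]],
  [[-0.3, -0.35, 0.07], [0, 0, 0]],
  [[-0.45, -0.53, 0.1], [0, 0, 0]],
  [[-0.59, -0.7, 0.14], [0, 0, 0]],
  [[-0.59, -0.7, 0.14], [0, 0, 0]],
  [[-0.59, -0.7, 0.14], [0, 0, 0]],
  [[-0.59, -0.7, 0.14], [0, 0, 0]],
])

```text
time: 1.6
tcp_pos: [0.4514, 0.1222, 0.1708]
tool_rot: [3.141, 0.0, 3.043]
force: [0.5, 0.1, -0.1]
width: 0.0338
grasp_force: 0.0
```

```bash
python3 - <<'E'
from fit import *
g=sc(-.093,-.032,.08);go(g,np.pi+ps[2])
a=snap("top","a.png",130,140,100,100,4);b=snap("side","b.png",150,80,140,100,4)
A=cv2.imread("pics/a.png");B=cv2.imread("pics/b.png");cv2.imwrite("pics/ab.png",cv2.resize(np.hstack([A,B]),None,fx=.8,fy=.8))
E
```

```text
[ 0.5482  0.138  -0.1012] [[-0.4, 0.2], [-0.1, -0.8], [0.9, -0.1], [-0.5, 1.0], [-1.4, -0.2], [-0.3, 1.3], [2.2, -2.1]]
[ 0.4849 -0.1664  0.2891] [[0.3, -0.2], [-0.6, 0.2], [0.9, 0.6], [-0.4, 0.7], [-0.7, -0.7], [0.4, -0.3], [1.1, -0.2]]
shift [-0.007 -0.026  0.363] turn [0.    0.    0.002]
```

View pics/ab.png

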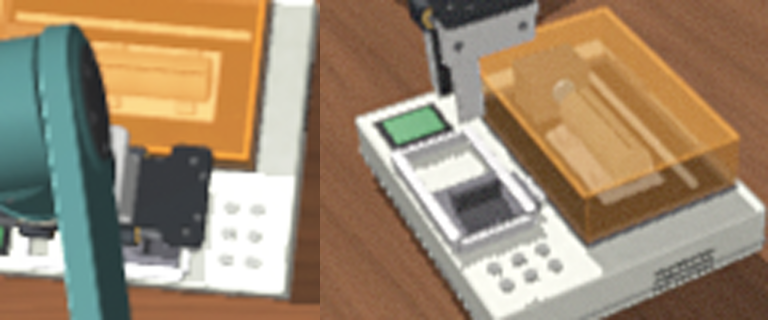

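The gripper stands above the catch (side crop: fingers above the plate at about (465,105), grip at about (480,205)). Next I lower it to straddle the grip.

Request:
servo_tool([
  [[-0.007, -0.026, 0.1], [0, 0, 0]],
  [[-0.007, -0.026, 0.2], [0, 0, 0]],
  [[-0.007, -0.026, 0.27], [0, 0, 0]],
  [[-0.007, -0.026, 0.32], [0, 0, 0]],
  [[-0.007, -0.026, 0.355], [0, 0, 0]],
  [[-0.007, -0.026, 0.355], [0, 0, 0]],
  [[-0.007, -0.026, 0.355], [0, 0, 0]],
])

```text
time: 2.58
tcp_pos: [0.4536, 0.114, 0.0824]
tool_rot: [3.141, 0.001, 3.041]
force: [-0.5, -0.3, 0.6]
width: 0.0339
grasp_force: 0.0
```

Request:
servo_tool([
  [[0, 0.04, 0], [0, 0, 0]],
  [[0, 0.08, 0], [0, 0, 0]],
  [[0, 0.12, 0], [0, 0, 0]],
  [[0, 0.16, 0], [0, 0, 0]],
  [[0, 0.2, 0], [0, 0, 0]],
  [[0, 0.24, 0], [0, 0, 0]],
  [[0, 0.24, 0], [0, 0, 0]],
  [[0, 0.24, 0], [0, 0, 0]],
])

```text
time: 3.58
tcp_pos: [0.4585, 0.1741, 0.0812]
tool_rot: [3.141, -0.001, 3.041]
force: [0.2, -0.1, -0.4]
width: 0.034
grasp_force: 0.0
```

Request:
servo_tool([
  [[0, 0.01, 0], [0, 0, 0]],
  [[0, 0.02, 0], [0, 0, 0]],
  [[0, 0.03, 0], [0, 0, 0]],
  [[0, 0.035, 0], [0, 0, 0]],
])

```text
time: 4.08
tcp_pos: [0.4596, 0.1822, 0.0813]
tool_rot: [-3.141, -0.001, 3.041]
force: [-1.1, -2.2, -1.0]
width: 0.0339
grasp_force: 1.0
```

Request:
servo_tool([
  [[0, 0.01, 0], [0, 0, 0]],
  [[0, 0.015, 0], [0, 0, 0]],
  [[0, 0.02, 0], [0, 0, 0]],
])

```text
time: 4.45
tcp_pos: [0.4604, 0.1874, 0.0817]
tool_rot: [3.142, -0.0, 3.041]
force: [-0.9, -1.2, -1.2]
width: 0.034
grasp_force: 1.0
```

Request:
servo_tool([
  [[0, 0.008, 0], [0, 0, 0]],
  [[0, 0.014, 0], [0, 0, 0]],
  [[0, 0.014, 0], [0, 0, 0]],
])

```text
time: 4.82
tcp_pos: [0.4607, 0.1896, 0.0817]
tool_rot: [-3.139, -0.0, 3.041]
force: [-1.3, -5.0, -0.5]
width: 0.034
grasp_force: 2.7
```

Request:
servo_tool([
  [[0, 0.008, 0], [0, 0, 0]],
  [[0, 0.014, 0], [0, 0, 0]],
  [[0, 0.014, 0], [0, 0, 0]],
])

```text
time: 5.2
tcp_pos: [0.4607, 0.1898, 0.0815]
tool_rot: [-3.132, -0.001, 3.04]
force: [-2.9, -13.7, 0.8]
width: 0.0341
grasp_force: 6.6
```

The catch is against its stop (force rising, no further motion). I back off and rise.

Request:
servo_tool([
  [[0, -0.03, 0], [0, 0, 0]],
  [[0, -0.04, -0.05], [0, 0, 0]],
  [[0, -0.04, -0.15], [0, 0, 0]],
  [[0, -0.04, -0.24], [0, 0, 0]],
  [[0, -0.2, -0.24], [0, 0, 0]],
  [[0, -0.28, -0.24], [0, 0, 0]],
  [[0, -0.28, -0.24], [0, 0, 0]],
  [[0, -0.28, -0.24], [0, 0, 0]],
], jaw=0.36)

```text
time: 6.2
tcp_pos: [0.4546, 0.1255, 0.1425]
tool_rot: [3.14, 0.002, 3.041]
force: [-0.2, -0.1, -0.0]
width: 0.0336
grasp_force: 0.0
```

```bash
python3 - <<'E'
from fit import *
c,s=np.cos(ps[2]),np.sin(ps[2]);D=np.array([.4607,.1898])-ps[:2];y=-s*D[0]+c*D[1]-.017+.006-.06;print("button local y",y)
go(sc(-.096,y,.075),np.pi+ps[2])
a=snap("side","e.png",140,70,160,120,4)
E
```

```text
[ 0.5482  0.138  -0.1012] [[-0.4, 0.2], [-0.1, -0.8], [0.9, -0.1], [-0.5, 1.0], [-1.4, -0.2], [-0.3, 1.3], [2.2, -2.1]]
[ 0.4849 -0.1664  0.2891] [[0.3, -0.2], [-0.6, 0.2], [0.9, 0.6], [-0.4, 0.7], [-0.7, -0.7], [0.4, -0.3], [1.1, -0.2]]
button local y -0.028286444019828327
shift [ 0.017 -0.026  0.27 ] turn [0.001 0.001 0.   ]
```

View pics/e.png

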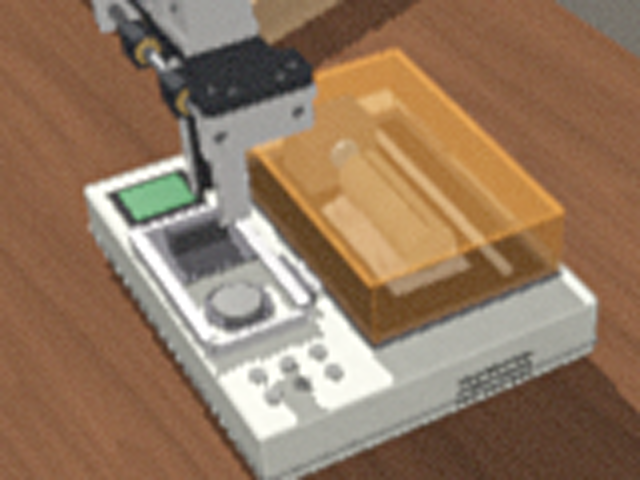

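The catch is fully aside and the button is exposed at crop (237,300), which is side pixel (199,145).

```bash
python3 - <<'E'
from fit import *
c,s=np.cos(ps[2]),np.sin(ps[2])
X=ray("side",(140+237.5/4-.5,70+300/4-.5),.0685);D=X[:2]-ps[:2];print(c*D[0]+s*D[1],-s*D[0]+c*D[1])
go(sc(-.097,-.030,.075),np.pi+ps[2])
E
```

```text
[ 0.5482  0.138  -0.1012] [[-0.4, 0.2], [-0.1, -0.8], [0.9, -0.1], [-0.5, 1.0], [-1.4, -0.2], [-0.3, 1.3], [2.2, -2.1]]
[ 0.4849 -0.1664  0.2891] [[0.3, -0.2], [-0.6, 0.2], [0.9, 0.6], [-0.4, 0.7], [-0.7, -0.7], [0.4, -0.3], [1.1, -0.2]]
-0.0941374646613454 -0.02985715882333789
shift [ 0.02  -0.033  0.269] turn [0.001 0.001 0.001]
```

Request:
servo_tool([
  [[0.02, -0.033, 0], [0, 0, 0]],
  [[0.02, -0.033, 0], [0, 0, 0]],
  [[0.02, -0.033, 0], [0, 0, 0]],
  [[0.02, -0.033, 0.1], [0, 0, 0]],
  [[0.02, -0.033, 0.2], [0, 0, 0]],
  [[0.02, -0.033, 0.26], [0, 0, 0]],
  [[0.02, -0.033, 0.26], [0, 0, 0]],
], jaw=0)

```text
time: 7.12
tcp_pos: [0.4475, 0.1168, 0.0756]
tool_rot: [-3.141, -0.003, 3.041]
force: [-0.7, -0.9, -0.0]
width: 0.0005
grasp_force: 0.0
```

Request:
servo_tool([
  [[0, 0, 0.02], [0, 0, 0]],
  [[0, 0, 0.035], [0, 0, 0]],
  [[0, 0, 0.048], [0, 0, 0]],
  [[0, 0, 0.048], [0, 0, 0]],
])

```text
time: 7.62
tcp_pos: [0.449, 0.117, 0.0656]
tool_rot: [3.141, 0.002, 3.041]
force: [-0.9, -0.3, 4.4]
width: 0.0001
grasp_force: 1.9
```

Request:
servo_tool([
  [[0, 0, 0.01], [0, 0, 0]],
  [[0, 0, 0.014], [0, 0, 0]],
  [[0, 0, 0.014], [0, 0, 0]],
])

```text
time: 8.0
tcp_pos: [0.449, 0.117, 0.0618]
tool_rot: [3.141, 0.002, 3.041]
force: [0.3, -0.0, 4.5]
width: 0.0005
grasp_force: 2.4
```

Request:
servo_tool([
  [[0, 0, -0.08], [0, 0, 0]],
  [[0, 0, -0.25], [0, 0, 0]],
  [[-0.0, 0, -0.45], [0, 0, 0]],
  [[0.1, 0, -0.65], [0, 0, 0]],
  [[0.2, 0, -0.7], [0, 0, 0]],
  [[0.3, 0, -0.7], [0, 0, 0]],
  [[0.3, -0.3, -0.7], [0, 0, 0]],
  [[0.3, -0.6, -0.7], [0, 0, 0]],
  [[0.3, -0.8, -0.7], [0, 0, 0]],
  [[0.3, -0.8, -0.7], [0, 0, 0]],
], jaw=0.65)

```text
time: 9.25
tcp_pos: [0.3524, -0.0772, 0.235]
tool_rot: [3.141, -0.002, 3.034]
force: [-0.0, 0.2, 0.1]
width: 0.0612
grasp_force: 0.0
```

```bash
python3 - <<'E'
from h import *
for _ in range(8): robot.snapshot("top")
a=snap("side","f1.png",140,50,170,140,2.5);a=snap("top","f2.png",100,100,220,140,2.5)
A=cv2.imread("pics/f1.png");B=cv2.imread("pics/f2.png")
cv2.imwrite("pics/f.png",cv2.resize(np.hstack([A,B]),None,fx=.8,fy=.8))
E
```

```text
(no output)
```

View pics/f.png

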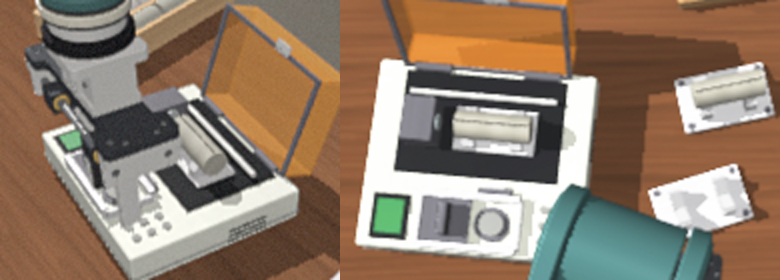

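The hood stands open and the core is exposed, with its ends at top pixels of about (156,162) and (195,164). That matches the prediction of (157.6,161.5) to (194.9,164.7). Now I check the rail behind it and work out the approach.

```bash
python3 - <<'E'
from fit import *
c,s=np.cos(ps[2]),np.sin(ps[2])
for u,v in((410,90),(410,100),(555,105),(452,122),(531,128)):
  for z in(.06,.075,.107):
    X=ray("top",(100+(u-340)/2,100+v/2),z);D=X[:2]-ps[:2];print((u,v),z,np.round([c*D[0]+s*D[1],-s*D[0]+c*D[1]],3))
i=cv2.imread("pics/f2.png");h=cv2.cvtColor(i[20:120,100:260],cv2.COLOR_BGR2HSV)
print(h[::4,75].tolist())
go(sc(.035,-.02,.17),np.pi/2+ps[2])
E
```

```text
[ 0.5482  0.138  -0.1012] [[-0.4, 0.2], [-0.1, -0.8], [0.9, -0.1], [-0.5, 1.0], [-1.4, -0.2], [-0.3, 1.3], [2.2, -2.1]]
[ 0.4849 -0.1664  0.2891] [[0.3, -0.2], [-0.6, 0.2], [0.9, 0.6], [-0.4, 0.7], [-0.7, -0.7], [0.4, -0.3], [1.1, -0.2]]
(410, 90) 0.06 [0.082 0.105]
(410, 90) 0.075 [0.078 0.1  ]
(410, 90) 0.107 [0.07 0.09]
(410, 100) 0.06 [0.068 0.103]
(410, 100) 0.075 [0.065 0.098]
(410, 100) 0.107 [0.057 0.089]
(555, 105) 0.06 [ 0.079 -0.096]
(555, 105) 0.075 [ 0.075 -0.098]
(555, 105) 0.107 [ 0.067 -0.103]
(452, 122) 0.06 [0.043 0.042]
(452, 122) 0.075 [0.039 0.038]
(452, 122) 0.107 [0.032 0.03 ]
(531, 128) 0.06 [ 0.044 -0.067]
(531, 128) 0.075 [ 0.04  -0.069]
(531, 128) 0.107 [ 0.033 -0.075]
[[14, 177, 180], [14, 177, 179], [14, 177, 179], [14, 177, 177], [14, 178, 183], [14, 178, 181], [14, 176, 174], [14, 187, 207], [15, 191, 230], [14, 192, 221], [14, 191, 216], [14, 193, 215], [14, 192, 216], [14, 193, 215], [14, 191, 214], [14, 197, 214], [14, 102, 205], [135, 15, 103], [0, 0, 255], [40, 9, 88], [105, 21, 49], [114, 24, 53], [110, 29, 53], [120, 24, 42], [80, 4, 186]]
shift [-0.831  0.838  0.265] turn [ 0.    -0.     1.002]
```

Request:
servo_tool([
  [[-0.1, 0.1, 0.0], [0, 0, 0.11]],
  [[-0.2, 0.2, 0.0], [0, 0, 0.22]],
  [[-0.3, 0.3, 0.0], [0, 0, 0.33]],
  [[-0.4, 0.4, 0.0], [0, 0, 0.44]],
  [[-0.5, 0.5, 0.0], [0, 0, 0.55]],
  [[-0.6, 0.6, 0.0], [0, 0, 0.66]],
  [[-0.7, 0.7, 0.0], [0, 0, 0.77]],
  [[-0.77, 0.77, 0.0], [0, 0, 0.88]],
  [[-0.83, 0.84, 0.1], [0, 0, 1]],
  [[-0.83, 0.84, 0.2], [0, 0, 1]],
], jaw=0.6)

```text
time: 11.0
tcp_pos: [0.582, 0.1155, 0.1851]
tool_rot: [3.141, -0.0, 1.472]
force: [-0.6, -0.0, -0.5]
width: 0.0561
grasp_force: 0.0
```

Request:
servo_tool([
  [[0, 0, 0], [0, 0, 0]],
  [[0, 0, 0], [0, 0, 0]],
  [[0, 0, 0], [0, 0, 0]],
  [[0, 0, 0], [0, 0, 0]],
])

```text
time: 11.5
tcp_pos: [0.5816, 0.1134, 0.1877]
tool_rot: [3.139, -0.001, 1.47]
force: [0.1, -0.3, -0.6]
width: 0.0565
grasp_force: 0.0
```

```bash
python3 - <<'E'
from fit import *
go(sc(.034,-.021,.072),np.pi/2+ps[2])
E
```

```text
[ 0.5482  0.138  -0.1012] [[-0.4, 0.2], [-0.1, -0.8], [0.9, -0.1], [-0.5, 1.0], [-1.4, -0.2], [-0.3, 1.3], [2.2, -2.1]]
[ 0.4849 -0.1664  0.2891] [[0.3, -0.2], [-0.6, 0.2], [0.9, 0.6], [-0.4, 0.7], [-0.7, -0.7], [0.4, -0.3], [1.1, -0.2]]
shift [ 0.    -0.008  0.463] turn [ 0.002 -0.     0.   ]
```

Request:
servo_tool([
  [[0, -0.008, 0.08], [0, 0, 0]],
  [[0, -0.008, 0.16], [0, 0, 0]],
  [[0, -0.008, 0.24], [0, 0, 0]],
  [[0, -0.008, 0.3], [0, 0, 0]],
  [[0, -0.008, 0.34], [0, 0, 0]],
  [[0, -0.008, 0.37], [0, 0, 0]],
  [[0, -0.008, 0.37], [0, 0, 0]],
])

```text
time: 12.38
tcp_pos: [0.579, 0.1137, 0.0934]
tool_rot: [-3.141, 0.0, 1.47]
force: [-0.4, 0.5, -0.1]
width: 0.0566
grasp_force: 0.0
```

Request:
servo_tool([
  [[0, 0, 0.03], [0, 0, 0]],
  [[0, 0, 0.06], [0, 0, 0]],
  [[0, 0, 0.085], [0, 0, 0]],
  [[0, 0, 0.085], [0, 0, 0]],
  [[0, 0, 0.085], [0, 0, 0]],
])

```text
time: 13.0
tcp_pos: [0.5793, 0.1137, 0.0726]
tool_rot: [3.141, -0.0, 1.47]
force: [0.2, 0.2, 0.1]
width: 0.0566
grasp_force: 0.0
```

Clear of contact. I close the jaw on the core.

Request:
servo_tool([
  [[0, 0, 0.005], [0, 0, 0]],
  [[0, 0, 0.005], [0, 0, 0]],
  [[0, 0, 0.005], [0, 0, 0]],
  [[0, 0, 0.005], [0, 0, 0]],
  [[0, 0, 0.005], [0, 0, 0]],
  [[0, 0, 0.005], [0, 0, 0]],
], jaw=0)

```text
time: 13.75
tcp_pos: [0.5812, 0.1135, 0.0721]
tool_rot: [3.137, -0.001, 1.47]
force: [5.0, -0.3, -0.1]
width: 0.0374
grasp_force: 30.0
```

Request:
servo_tool([
  [[0, 0, -0.02], [0, 0, 0]],
  [[0, 0, -0.06], [0, 0, 0]],
  [[0, 0, -0.12], [0, 0, 0]],
  [[0, 0, -0.2], [0, 0, 0]],
  [[0, 0, -0.28], [0, 0, 0]],
  [[0, 0, -0.36], [0, 0, 0]],
  [[0, 0, -0.44], [0, 0, 0]],
  [[0, 0, -0.5], [0, 0, 0]],
  [[0, 0, -0.52], [0, 0, 0]],
  [[0, 0, -0.52], [0, 0, 0]],
])

```text
time: 15.0
tcp_pos: [0.5791, 0.1137, 0.2013]
tool_rot: [-3.142, -0.0, 1.47]
force: [-0.3, 0.3, -2.6]
width: 0.0371
grasp_force: 30.0
```

```bash
python3 - <<'E'
from fit import *
snap("side","g.png",140,0,230,190,3)
print(sc(0,0,0))
go(cr(0,0,.2),np.pi/2+pc[2])
E
```

```text
[ 0.5482  0.138  -0.1012] [[-0.4, 0.2], [-0.1, -0.8], [0.9, -0.1], [-0.5, 1.0], [-1.4, -0.2], [-0.3, 1.3], [2.2, -2.1]]
[ 0.4849 -0.1664  0.2891] [[0.3, -0.2], [-0.6, 0.2], [0.9, 0.6], [-0.4, 0.7], [-0.7, -0.7], [0.4, -0.3], [1.1, -0.2]]
[0.54824932 0.137975   0.        ]
shift [-1.153 -0.261  0.003] turn [-0.001 -0.    -0.248]
```

View pics/g.png

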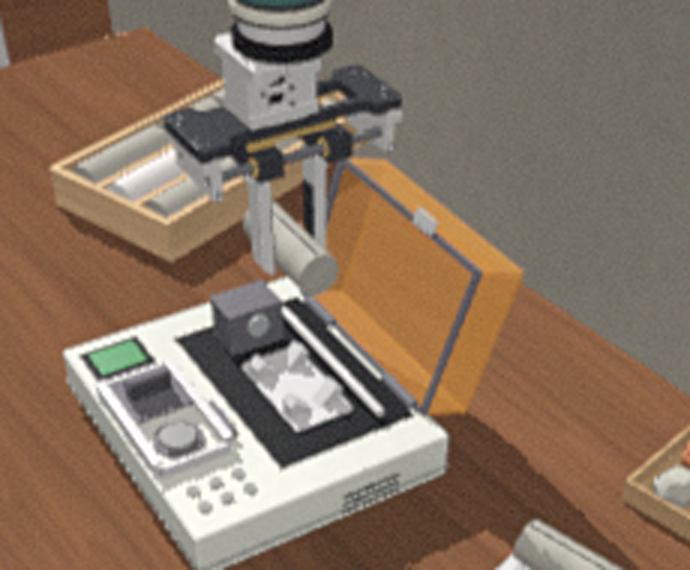

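The core is held level, and the scanner saddles are empty with the hood standing open. I carry it to the empty aluminium cradle.

Request:
servo_tool([
  [[-0.06, -0.01, 0], [0, 0, 0]],
  [[-0.16, -0.04, 0], [0, 0, -0.02]],
  [[-0.28, -0.06, 0], [0, 0, -0.05]],
  [[-0.4, -0.09, 0], [0, 0, -0.08]],
  [[-0.52, -0.12, 0], [0, 0, -0.11]],
  [[-0.64, -0.14, 0], [0, 0, -0.14]],
  [[-0.76, -0.17, 0], [0, 0, -0.17]],
  [[-0.88, -0.2, 0], [0, 0, -0.2]],
  [[-0.96, -0.22, 0], [0, 0, -0.23]],
  [[-1, -0.23, 0], [0, 0, -0.248]],
])

```text
time: 16.3
tcp_pos: [0.4953, -0.131, 0.2005]
tool_rot: [-3.14, -0.0, 1.858]
force: [0.2, -0.4, -3.7]
width: 0.037
grasp_force: 30.0
```

Request:
servo_tool([
  [[0, 0, 0], [0, 0, 0]],
  [[0, 0, 0], [0, 0, 0]],
  [[0, 0, 0], [0, 0, 0]],
])

```text
time: 16.68
tcp_pos: [0.4967, -0.1288, 0.2011]
tool_rot: [-3.141, -0.0, 1.86]
force: [-0.5, -0.4, -3.3]
width: 0.0376
grasp_force: 30.0
```

```bash
python3 - <<'E'
from fit import *
go(cr(0,0,.07),np.pi/2+pc[2])
E
```

```text
[ 0.5482  0.138  -0.1012] [[-0.4, 0.2], [-0.1, -0.8], [0.9, -0.1], [-0.5, 1.0], [-1.4, -0.2], [-0.3, 1.3], [2.2, -2.1]]
[ 0.4849 -0.1664  0.2891] [[0.3, -0.2], [-0.6, 0.2], [0.9, 0.6], [-0.4, 0.7], [-0.7, -0.7], [0.4, -0.3], [1.1, -0.2]]
shift [-0.131 -0.088  0.524] turn [-0. -0.  0.]
```

Request:
servo_tool([
  [[-0.06, -0.04, 0.04], [0, 0, 0]],
  [[-0.13, -0.088, 0.1], [0, 0, 0]],
  [[-0.13, -0.088, 0.2], [0, 0, 0]],
  [[-0.13, -0.088, 0.3], [0, 0, 0]],
  [[-0.13, -0.088, 0.4], [0, 0, 0]],
  [[-0.13, -0.088, 0.48], [0, 0, 0]],
  [[-0.13, -0.088, 0.524], [0, 0, 0]],
  [[-0.13, -0.088, 0.524], [0, 0, 0]],
  [[-0.13, -0.088, 0.524], [0, 0, 0]],
])

```text
time: 17.8
tcp_pos: [0.4855, -0.1671, 0.0712]
tool_rot: [3.14, 0.001, 1.859]
force: [-0.3, -0.1, -2.7]
width: 0.0374
grasp_force: 30.0
```

```bash
python3 - <<'E'
from fit import *
go(cr(0,0,.04),np.pi/2+pc[2])
snap("side","k.png",210,140,130,110,5)
for y in(-.05,.05):print([((proj("side",cr(0,y,.086))-[210,140])*5).round()])
for m in((-.04,.065,.01),(-.04,-.065,.01),(.04,-.065,.01)):print(((proj("side",cr(*m))-[210,140])*5).round())
E
```

```text
[ 0.5482  0.138  -0.1012] [[-0.4, 0.2], [-0.1, -0.8], [0.9, -0.1], [-0.5, 1.0], [-1.4, -0.2], [-0.3, 1.3], [2.2, -2.1]]
[ 0.4849 -0.1664  0.2891] [[0.3, -0.2], [-0.6, 0.2], [0.9, 0.6], [-0.4, 0.7], [-0.7, -0.7], [0.4, -0.3], [1.1, -0.2]]
shift [ 0.004 -0.002  0.125] turn [ 0.001  0.001 -0.   ]
[array([415., 345.])]
[array([236., 246.])]
[163. 383.]
[383. 515.]
[472. 404.]
```

View pics/k.png

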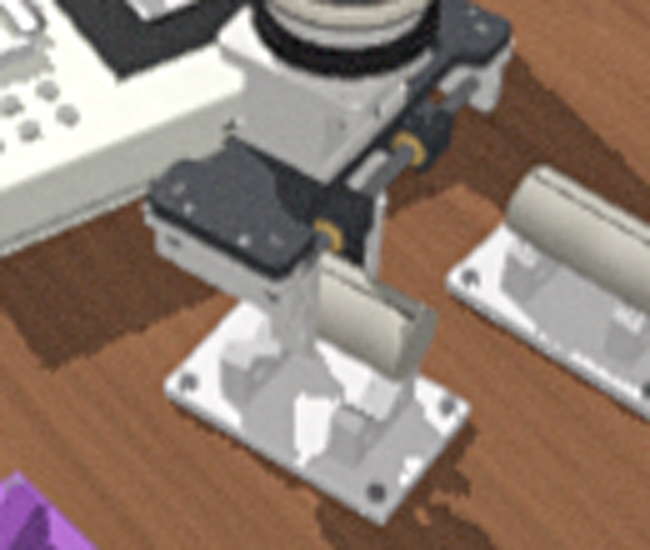

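The end face of the held core is at crop (412,345) against (415,345) predicted for a centred core, and the foot corners agree too. I lower it slowly.

Request:
servo_tool([
  [[0.004, 0, 0.03], [0, 0, 0]],
  [[0.004, 0, 0.06], [0, 0, 0]],
  [[0.004, 0, 0.09], [0, 0, 0]],
  [[0.004, 0, 0.11], [0, 0, 0]],
  [[0.004, 0, 0.125], [0, 0, 0]],
  [[0.004, 0, 0.125], [0, 0, 0]],
])

```text
time: 18.6
tcp_pos: [0.4844, -0.1656, 0.0386]
tool_rot: [-3.141, -0.001, 1.859]
force: [0.0, -1.7, -2.5]
width: 0.0375
grasp_force: 30.0
```

Request:
servo_tool([
  [[0, 0, 0.006], [0, 0, 0]],
  [[0, 0, 0.012], [0, 0, 0]],
  [[0, 0, 0.018], [0, 0, 0]],
  [[0, 0, 0.018], [0, 0, 0]],
])

```text
time: 19.1
tcp_pos: [0.4853, -0.1658, 0.035]
tool_rot: [3.14, 0.001, 1.859]
force: [1.1, -0.1, -2.0]
width: 0.0376
grasp_force: 30.0
```

Request:
servo_tool([
  [[0, 0, 0.004], [0, 0, 0]],
  [[0, 0, 0.006], [0, 0, 0]],
  [[0, 0, 0.006], [0, 0, 0]],
])

```text
time: 19.48
tcp_pos: [0.4859, -0.1658, 0.0344]
tool_rot: [3.139, 0.001, 1.86]
force: [1.9, 2.0, 5.3]
width: 0.0375
grasp_force: 30.0
```

Request:
servo_tool([
  [[0, 0, 0.004], [0, 0, 0]],
  [[0, 0, 0.006], [0, 0, 0]],
  [[0, 0, 0.006], [0, 0, 0]],
])

```text
time: 19.85
tcp_pos: [0.4866, -0.1658, 0.0337]
tool_rot: [3.137, 0.002, 1.86]
force: [0.7, 3.1, 7.6]
width: 0.0369
grasp_force: 30.0
```

It is seated with about 10 N of support. I release it and retreat straight up.

Request:
servo_tool([
  [[0, 0, 0], [0, 0, 0]],
  [[0, 0, 0], [0, 0, 0]],
  [[0, 0, 0], [0, 0, 0]],
  [[0, 0, 0], [0, 0, 0]],
], jaw=0.6)

```text
time: 20.35
tcp_pos: [0.4843, -0.1657, 0.031]
tool_rot: [-3.141, -0.001, 1.859]
force: [-0.2, -0.3, -0.3]
width: 0.0563
grasp_force: 0.0
```

Request:
servo_tool([
  [[0, 0, -0.04], [0, 0, 0]],
  [[0, 0, -0.12], [0, 0, 0]],
  [[0, 0, -0.25], [0, 0, 0]],
  [[0, 0, -0.4], [0, 0, 0]],
  [[0, 0, -0.6], [0, 0, 0]],
  [[0, -0.3, -0.7], [0, 0, 0]],
  [[0, -0.6, -0.7], [0, 0, 0]],
  [[0, -0.7, -0.7], [0, 0, 0]],
  [[0, -0.7, -0.7], [0, 0, 0]],
])

```text
time: 21.48
tcp_pos: [0.315, -0.2164, 0.2079]
tool_rot: [3.14, 0.003, 1.855]
force: [1.1, -0.6, 0.8]
width: 0.0566
grasp_force: 0.0
```

```bash
python3 - <<'E'
from fit import *
snap("side","m1.png",150,50,230,200,3);snap("top","m2.png",220,120,110,110,3)
A=cv2.imread("pics/m1.png");B=cv2.imread("pics/m2.png")
B=cv2.copyMakeBorder(B,0,A.shape[0]-B.shape[0],0,0,cv2.BORDER_CONSTANT)
cv2.imwrite("pics/m.png",cv2.resize(np.hstack([A,B]),None,fx=.78,fy=.78))
for y in(-.05,.05):print(((proj("side",cr(0,y,.05))-[150,50])*2.34).round(),((proj("top",cr(0,y,.069))-[220,120])*2.34).round()+[538,0])
E
```

```text
[ 0.5482  0.138  -0.1012] [[-0.4, 0.2], [-0.1, -0.8], [0.9, -0.1], [-0.5, 1.0], [-1.4, -0.2], [-0.3, 1.3], [2.2, -2.1]]
[ 0.4849 -0.1664  0.2891] [[0.3, -0.2], [-0.6, 0.2], [0.9, 0.6], [-0.4, 0.7], [-0.7, -0.7], [0.4, -0.3], [1.1, -0.2]]
[332. 395.] [724. 171.]
[251. 349.] [641. 196.]
```

View pics/m.png

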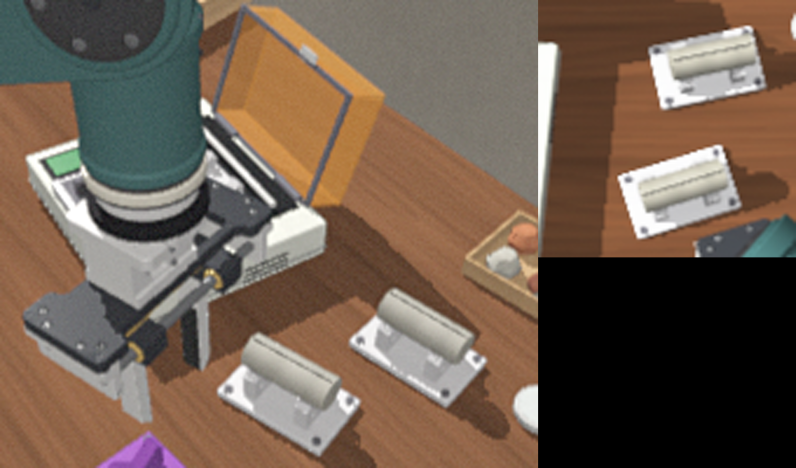

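The core lies in both saddles. Its ends in the top crop are about (639,196) and (727,171), against (641,196) and (724,171) predicted for centred. The hood is open and the robot is clear.

```bash
python3 -c "
from cell import robot
print(robot.job_done())"
```

```text
the job is handed in; nothing more can be done
None
```

The catch is fully aside, the hood was released and stands open, and the rock core lies in both saddles of the empty aluminium cradle, centred to within about 2 mm; the job was handed in at about 22 s, with no verdict returned.

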